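# Load the lamp soldering jig in order of size

## Robot

A 6-joint arm with a two-finger parallel gripper is mounted at the origin on the work surface. World frame = base frame: x ahead of the robot, y to its left, z up, the work surface at z = 0. Lengths are in m, angles in degrees, forces in N, time in s.
With the tool pointing down it reaches from about 0.35 to 0.875 m from the base axis. Payload 4.2 kg.
Tool frame: the origin (TCP) lies midway between the tips of the shut fingers; the grasp point (between the pads) lies 19 mm behind it; z points along the fingers, y is the line along which they close (so a half turn about z gives the same grasp; the last joint's range is limited). The gripper opens to 87 mm and grips with 3 to 60 N. Pads are 19 mm wide; open, the fingers measure 117 mm over their backs; the gripper's body (75 mm by 190 mm) begins 51 mm behind the grasp point.
Start: joints at [14.817, 22.042, 0.453, 0, -68.411, -14.817], TCP at [0.625, 0, 0.223] pointing down, gripper open.
Joint ranges: [-179.83, 179.83], [-69.29, 118.12], [-61.27, 80.66], [-181.25, 117.63], [-171.15, -9.14], [-177.46, 177.46]. Speed limits (degrees/s): [159.86, 159.86, 180, 180, 180, 180].

## Interface

Orientations are given as a 3x3 rotation matrix whose columns are the frame's x, y, z axes.
In Python, from station import sense, capture, finish_job, silhouettes, landmark_of gives the robot as it stands.
- The arm moves only by the tool step_arm, never from a script. Its arguments are lists of equal length, an entry for each row: "linear": the shift along the tool's x, y, z in mm, a list of three; "delta_rot": the turn, a rotation vector about the tool's x, y, z in rad, a list of three; "grip": the finger opening in mm, from 0 to 87. A call has 1 to 10 rows; each row shifts and turns the commanded pose from where the row before left it, along the tool's axes as they then stand; what a row does not reach is not made up. A row lasts 1/8 s, in which the tool goes at most 62.5 mm and 10.7 degrees, less where a joint would pass 70% of its speed; a pose out of reach is approached as far as the arm can. A call with a gripper value outside its range is refused whole. The fingers move at their own pace and stop on an object; the grip force is fixed at half the most. Time passes only in rows, so rows that do not move let the fingers close. It gives the time, the measured TCP pose, the force, the opening and the grip force at its end, in the units of the state.
- sense(): the state, without advancing time (a new reading comes with each control period).
- capture(name): name is "scene" or "side" or "wrist"; returns a dict with "img" (384x512x3 uint8, red, green, blue), "fx", "fy", "cx", "cy" (pixels), "world_to_cam" (4x4, takes a point from world to camera coordinates); the wrist camera has in their place "mount" (4x4, takes a point from camera to tool coordinates, whose origin is the TCP and whose axes are the flange's). Camera axes: x right, y up, looking along -z (the intrinsics and any distortion apply to the point x, -y, -z); pixel columns grow to the right and rows downward; lengths in m; the calibration is good to about 2 mm. The wrist camera is an equidistant fisheye: a pixel r from the principal point sees the ray r / f radians off the axis. A picture is of the moment at which its call begins: read the wrist's pose just before it. There is no depth.
- finish_job(): hands the job in; it is judged then, once.
Trained networks look in the newest picture that a camera, given by its name, has taken for a name from the list of things; names that differ only in an ending like _2 or _b are one class to them, and where a whole thing is asked for, a point or a joint stands for the part that bears it (a point fixed in the world has none). Each returns a list of dicts, best first, with "score" (0 to 1); they miss things now and then, are a little off and sometimes report something else, mostly with a low value. They report only what shows in the picture. A call takes as long as a camera call. They do not tell look-alikes from the thing itself.
- silhouettes(camera, label): "mask" (384x512 bool, what is visible of it) and "point" ([column, row] in pixels, amid what is visible of it).
- landmark_of(camera, label): "point" ([column, row] in pixels: a listed point, or the origin of a listed thing).
The state is a dict: "time_s": time; "joints": joint angles; "joint_velocities": joint speeds; "effort": joint torques, N m; "tcp_pos": TCP position; "ee_rot": TCP orientation; "wrist_force": force on the tool from outside, world axes, zero at the start; "moment": the same for the moment, N m; "gripper_width": opening from 0.0 (shut) to 1.0 (fully open); "gripper_force": force on a finger pad.
Only numpy, scipy, OpenCV 4.12 (cv2) and the standard library are available. Lean on these libraries where they do the work, as an engineer would, in place of code of your own. Each camera call takes 0.05 s, during which the arm holds its last target. There are 200 camera calls.

## Task

Load the soldering jig with the four lamp housings from the cardboard tray, lined up in order of size: each one upright, cap up, and fully down on the floor of the seat of its own size, the smallest in the smallest seat and so on up to the largest. Leave the reel of solder and the flux tin where they stand.

Things in the scene. Friction and masses are not known exactly. Their poses are not given: they have to be found in the camera images.
- housing_s: The smallest of four lamp housings: white plastic shell, rim 30 mm in diameter, 54 mm tall, standing rim down in the cardboard tray (floor 4 mm above the bench, walls 40 mm high). It narrows upwards to a round metal lamp cap 14 mm in diameter; the top 27 mm are straight, to grip from above. Origin: centre of its underside; z up; round, yaw means nothing.
- housing_m: The second smallest of four lamp housings: white plastic shell, rim 40 mm in diameter, 63 mm tall, standing rim down in the cardboard tray (floor 4 mm above the bench, walls 40 mm high). It narrows upwards to a round metal lamp cap 14 mm in diameter; the top 27 mm are straight, to grip from above. Origin: centre of its underside; z up; round, yaw means nothing.
- housing_l: The second largest of four lamp housings: white plastic shell, rim 50 mm in diameter, 74 mm tall, standing rim down in the cardboard tray (floor 4 mm above the bench, walls 40 mm high). It narrows upwards to a round metal lamp cap 26 mm in diameter; the top 30 mm are straight, to grip from above. Origin: centre of its underside; z up; round, yaw means nothing.
- housing_xl: The largest of four lamp housings: white plastic shell, rim 60 mm in diameter, 85 mm tall, standing rim down in the cardboard tray (floor 4 mm above the bench, walls 40 mm high). It narrows upwards to a round metal lamp cap 26 mm in diameter; the top 30 mm are straight, to grip from above. Origin: centre of its underside; z up; round, yaw means nothing.
- seat_s: The smallest of the jig's four seats, in a straight row by size (pitch 56, 66, 76 mm from the smallest) on a fixed aluminium plate lying any way round. Fixed grey cup, 49 mm across, 14 mm high; bore 45 mm wide at the mouth, tapering to a flat floor 36 mm wide. Origin: centre of its underside, 12 mm above the bench; floor 4 mm, mouth 14 mm above it.
- seat_m: The second smallest of the jig's four seats, in a straight row by size (pitch 56, 66, 76 mm from the smallest) on a fixed aluminium plate lying any way round. Fixed grey cup, 59 mm across, 14 mm high; bore 55 mm wide at the mouth, tapering to a flat floor 46 mm wide. Origin: centre of its underside, 12 mm above the bench; floor 4 mm, mouth 14 mm above it.
- seat_l: The second largest of the jig's four seats, in a straight row by size (pitch 56, 66, 76 mm from the smallest) on a fixed aluminium plate lying any way round. Fixed grey cup, 69 mm across, 14 mm high; bore 65 mm wide at the mouth, tapering to a flat floor 56 mm wide. Origin: centre of its underside, 12 mm above the bench; floor 4 mm, mouth 14 mm above it.
- seat_xl: The largest of the jig's four seats, in a straight row by size (pitch 56, 66, 76 mm from the smallest) on a fixed aluminium plate lying any way round. Fixed grey cup, 79 mm across, 14 mm high; bore 75 mm wide at the mouth, tapering to a flat floor 66 mm wide. Origin: centre of its underside, 12 mm above the bench; floor 4 mm, mouth 14 mm above it.
- reel: Reel of solder with green flanges, 64 mm in diameter and 50 mm tall, standing on one flange between the tray and the jig; a bystander. Origin: centre of its underside.
- flux_tin: Flat round steel flux tin with its lid on, 62 mm in diameter and 27 mm tall, lying between the tray and the jig; a bystander. Origin: centre of its underside.
There are look-alikes about, which are no part of the job. Leave any orange or yellow look-alike of the housing_xl alone.

How it is judged:
By the outcome, as a careful person would: the job done as asked, in the order asked, and still so for the second after the job is handed in, with the robot touching nothing.
It also fails if it takes over 109 s, if anything falls off the work surface, if the arm or the gripper's body presses on something with over 40 N, if the wrist force passes 120 N, or if a joint passes its speed limit or range.

## Working session

There is one attempt and no reset: what is moved stays moved. The work goes in short steps, Python scripts to look and compute and a tool call to move; the robot and the scene stay as the last step left them, time stands still between calls to the robot, and variables do not carry over. Pictures are saved under pics/ and viewed, at most 14 in all, crops included, and the job is handed in when it is done.

Besides the shell and the picture viewer there is one more tool, called after "Emit:" by a JSON object that holds its "name" and its "arguments", one argument or row to a line. step_arm: Moves the arm, as the interface text tells. Its arguments: {"type":"object","properties":{"linear":{"type":"array"},"delta_rot":{"type":"array"},"grip":{"type":"array"}},"required":["linear","delta_rot","grip"]}

```bash
mkdir -p pics; ls
python3 - <<'E'
from station import *
import cv2,numpy as np
s=sense();print(s['time_s'],s['tcp_pos'],np.round(s['ee_rot'],3).tolist())
for c in ['scene','side']:
    d=capture(c);cv2.imwrite(f'pics/{c}0.png',d['img'][:,:,::-1]);print(c,d['fx'],d['fy'],d['cx'],d['cy'],np.round(d['world_to_cam'],3).tolist(),[k for k in d])
    for l in ['housing_s','housing_m','housing_l','housing_xl','seat_s','seat_m','seat_l','seat_xl','reel','flux_tin']:
        print(l,[(np.round(r['point']).tolist(),round(r['score'],2)) for r in landmark_of(c,l)][:5])
E
```

```text
pics
0.0 [6.24415091e-01 2.63267610e-05 2.21478736e-01] [[-0.0, -1.0, -0.002], [-1.0, 0.0, -0.0], [0.0, 0.002, -1.0]]
scene 497.49622510453867 497.49622510453867 253.18407499656846 187.85732074990742 [[-0.648, 0.762, -0.012, 0.382], [-0.447, -0.368, 0.815, 0.209], [0.617, 0.533, 0.579, -1.45], [0.0, 0.0, 0.0, 1.0]] ['img', 'fx', 'fy', 'cx', 'cy', 'world_to_cam']
housing_s [([374.0, 262.0], 0.69), ([396.0, 240.0], 0.63)]
housing_m [([374.0, 262.0], 0.69), ([396.0, 240.0], 0.63)]
housing_l [([374.0, 262.0], 0.69), ([396.0, 240.0], 0.63)]
housing_xl [([241.0, 217.0], 0.71), ([292.0, 286.0], 0.64), ([312.0, 238.0], 0.6), ([290.0, 182.0], 0.18)]
seat_s [([219.0, 183.0], 0.64), ([214.0, 169.0], 0.6)]
seat_m [([219.0, 183.0], 0.64), ([214.0, 169.0], 0.6)]
seat_l [([219.0, 183.0], 0.64), ([214.0, 169.0], 0.6)]
seat_xl [([207.0, 142.0], 0.69)]
reel [([216.0, 248.0], 0.72)]
flux_tin [([291.0, 184.0], 0.87)]
side 482.10504872341414 482.10504872341414 255.9871742757968 195.03450515703128 [[0.918, -0.396, 0.001, -0.547], [0.265, 0.617, 0.741, -0.18], [-0.294, -0.68, 0.671, -0.86], [0.0, 0.0, 0.0, 1.0]] ['img', 'fx', 'fy', 'cx', 'cy', 'world_to_cam']
housing_s [([184.0, 177.0], 0.85), ([203.0, 136.0], 0.74), ([165.0, 147.0], 0.65)]
housing_m [([184.0, 177.0], 0.85), ([203.0, 136.0], 0.74), ([165.0, 147.0], 0.65)]
housing_l [([184.0, 177.0], 0.85), ([203.0, 136.0], 0.74), ([165.0, 147.0], 0.65)]
housing_xl [([270.0, 201.0], 0.87), ([222.0, 168.0], 0.62), ([266.0, 142.0], 0.6)]
seat_s [([262.0, 265.0], 0.96), ([252.0, 298.0], 0.93), ([267.0, 246.0], 0.8)]
seat_m [([262.0, 265.0], 0.96), ([252.0, 298.0], 0.93), ([267.0, 246.0], 0.8)]
seat_l [([262.0, 265.0], 0.96), ([252.0, 298.0], 0.93), ([267.0, 246.0], 0.8)]
seat_xl [([243.0, 337.0], 0.7)]
reel [([308.0, 186.0], 0.81)]
flux_tin [([187.0, 225.0], 0.92), ([307.0, 186.0], 0.43)]
```

View pics/scene0.png

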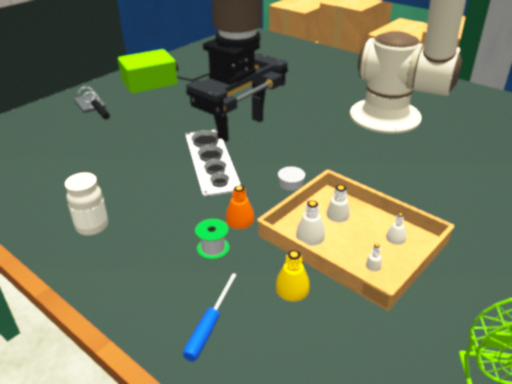

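View pics/side0.png

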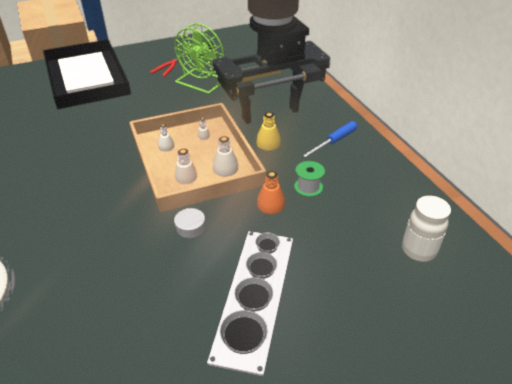

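Scene: the four white housings are in the tray. Pixels as (scene)/(side):
- s: (374,262)/(203,136)
- m: (396,240)/(165,147)
- l: (340,215)/(184,177)
- xl: (312,238)/(222,168)

The orange (240,217)/(270,201) and yellow (292,286)/(266,142) look-alikes stand outside the tray and are excluded. The jig runs from s at (219,183) to xl at (207,142) in scene, and from (267,246) to (243,337) in side. The fingers are near neither.

```bash
cat > h.py <<'E'
from station import *
import cv2,numpy as np
from scipy.optimize import least_squares
def cam(d):
    return np.array([[d['fx'],0,d['cx']],[0,d['fy'],d['cy']],[0,0,1]]),np.diag([1,-1,-1,1])@d['world_to_cam']
def proj(d,P):
    K,T=cam(d);p=(T[:3,:3]@np.asarray(P,float).T).T+T[:3,3];p=p@K.T;return p[:,:2]/p[:,2:]
def plane(d,uv,z):
    K,T=cam(d);R=T[:3,:3];c=-R.T@T[:3,3];r=R.T@np.linalg.solve(K,[uv[0],uv[1],1]);return c+r*(z-c[2])/r[2]
E
python3 - <<'E'
from h import *
D={c:capture(c) for c in ['scene','side']}
H={'s':((374,262),(203,136)),'m':((396,240),(165,147)),'l':((340,215),(184,177)),'xl':((312,238),(222,168))}
# dims
ht=dict(s=54,m=63,l=74,xl=85)
M={c:[r for n in ['housing_s','housing_xl'] for r in silhouettes(c,n)] for c in D}
for k,(a,b) in H.items():
    out=[]
    for c,uv in zip(D,(a,b)):
        # landmarks nearest
        best=min((r for r in M[c]),key=lambda r:np.hypot(*(np.array(r['point'])-uv)))
        m=best['mask'];ys,xs=np.nonzero(m);top=ys.min();tx=xs[ys<=top+1].mean()
        out+= [np.round(best['point']).tolist(),(round(float(tx),1),int(top),int(ys.max()),int(xs.min()),int(xs.max())),np.round(plane(D[c],uv,.004)*1000,0)[:2].tolist(),np.round(plane(D[c],(tx,top+2),.004+ht[k]/1000)*1000)[:2].tolist()]
    print(k,out)
S=[silhouettes('side',n) for n in ['seat_s','seat_xl']]
pts={'s':(267,246),'m':(262,265),'l':(252,298),'xl':(243,337)}
P=np.array([plane(D['side'],p,.012)[:2] for p in pts.values()]);print(np.round(P*1000))
off=np.array([0,56,122,198])/1000
f=lambda v:(v[:2]+off[:,None]*[np.cos(v[2]),np.sin(v[2])]-P).ravel()
r=least_squares(f,[*P[0],np.arctan2(*(P[3]-P[0])[::-1])]);print(r.x,np.round(r.fun*1000,1))
for n in ['reel','flux_tin','housing_xl']:
    for c in D:
        capture(c)
        for q in landmark_of(c,n): print(n,c,q['score'],np.round(plane(D[c],q['point'],0)*1000)[:2])
# tray corners in scene
for p in [(328,172),(452,226),(388,300),(260,222)]: print(np.round(plane(D['scene'],p,.044)*1000)[:2])
w=capture('wrist');cv2.imwrite('pics/w0.png',w['img'][:,:,::-1]);print({k:np.round(v,4).tolist() for k,v in w.items() if k!='img'})
E
```

```text
s [[375.0, 256.0], (376.2, 244, 270, 367, 381), [562.0, 280.0], [576.0, 284.0], [203.0, 131.0], (201.5, 119, 140, 197, 208), [572.0, 284.0], [568.0, 271.0]]
m [[399.0, 232.0], (400.0, 212, 244, 386, 407), [477.0, 282.0], [474.0, 278.0], [163.0, 141.0], (162.1, 125, 151, 157, 172), [472.0, 276.0], [471.0, 270.0]]
l [[339.0, 202.0], (339.5, 185, 220, 327, 349), [480.0, 152.0], [485.0, 146.0], [181.0, 170.0], (182.5, 150, 184, 175, 195), [481.0, 148.0], [483.0, 143.0]]
xl [[314.0, 228.0], (313.0, 200, 245, 296, 324), [580.0, 148.0], [575.0, 141.0], [224.0, 158.0], (223.0, 137, 176, 212, 237), [572.0, 144.0], [576.0, 139.0]]
[[ 565. -125.]
 [ 537. -164.]
 [ 491. -225.]
 [ 448. -290.]]
[ 0.56522052 -0.12447388 -2.19180292] [-0.2  0.3 -4.8 -5.9  2.9  1.3  2.1  4.3]
reel scene 0.64 [727.  11.]
reel side 0.6 [729.  17.]
reel side 0.39 [481. 151.]
flux_tin scene 0.65 [439.  -8.]
flux_tin side 0.68 [488. 153.]
flux_tin side 0.57 [437.   2.]
housing_xl scene 0.77 [704. 193.]
housing_xl scene 0.75 [565. 144.]
housing_xl scene 0.68 [617.  -8.]
housing_xl side 0.98 [585. 148.]
housing_xl side 0.73 [627.  -7.]
housing_xl side 0.61 [714. 199.]
[408.  70.]
[415. 363.]
[667. 358.]
[645.  65.]
{'fx': 297.3186, 'fy': 297.3186, 'cx': 258.2426, 'cy': 190.7674, 'mount': [[-0.0013, 0.9683, 0.2496, 0.0676], [1.0, 0.0011, 0.0009, -0.0007], [0.0006, 0.2496, -0.9683, -0.162], [0.0, 0.0, 0.0, 1.0]]}
```

View pics/w0.png

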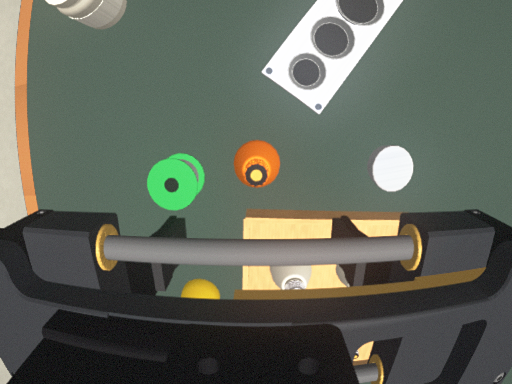

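The wrist view shows the jig's small end, the reel, the orange decoy and the tin. I'll move above and beyond the tray for a close look at the housings.

Emit:
{"name": "step_arm", "arguments": {
  "linear": [
    [-41,12,-5],
    [-41,12,-5],
    [-41,12,-5],
    [-41,12,-5],
    [-41,12,-5],
    [-41,12,-5],
    [-41,12,-5],
    [-41,12,-5],
    [0,0,0],
    [0,0,0]
  ],
  "delta_rot": [
    [0,0,0],
    [0,0,0],
    [0,0,0],
    [0,0,0],
    [0,0,0],
    [0,0,0],
    [0,0,0],
    [0,0,0],
    [0,0,0],
    [0,0,0]
  ],
  "grip": [60,60,60,60,60,60,60,60,60,60]
}}

```text
time_s: 3.4
tcp_pos: [0.5289, 0.3277, 0.2623]
ee_rot: [[0.0, -1.0, -0.0], [-1.0, -0.0, -0.001], [0.001, 0.0, -1.0]]
wrist_force: [0.7, -0.2, 1.3]
gripper_width: 0.688
gripper_force: 0.0
```

```bash
cat >> h.py <<'E'
def wcam():
    s=sense();w=capture('wrist')
    T=np.eye(4);T[:3,:3]=s['ee_rot'];T[:3,3]=s['tcp_pos']
    w['c2w']=T@w['mount'];w['s']=s;return w
def wplane(w,uv,z):
    d=np.array([uv[0]-w['cx'],uv[1]-w['cy']]);r=np.hypot(*d);t=r/w['fx'];d=d/max(r,1e-9)*np.sin(t)
    v=w['c2w'][:3,:3]@[d[0],-d[1],-np.cos(t)];c=w['c2w'][:3,3];return (c+v*(z-c[2])/v[2])*1000
E
python3 - <<'E'
from h import *
w=wcam();print(w['s']['time_s'],np.round(w['s']['tcp_pos'],4))
cv2.imwrite('pics/w1.png',w['img'][:,:,::-1])
for n in ['housing_s','housing_xl']:
    print(n,[(np.round(r['point']).tolist(),round(r['score'],2),np.round(wplane(w,r['point'],.004)[:2])) for r in landmark_of('wrist',n)])
    for r in silhouettes('wrist',n):
        ys,xs=np.nonzero(r['mask']);print(round(r['score'],2),xs.min(),xs.max(),ys.min(),ys.max())
E
```

```text
3.4 [0.5289 0.3277 0.2623]
housing_s [([223.0, 133.0], 0.68, array([579., 285.])), ([296.0, 128.0], 0.63, array([476., 276.]))]
0.89 271 306 15 56
0.79 282 310 116 144
0.58 216 235 123 143
housing_xl [([223.0, 35.0], 0.95, array([579., 142.])), ([134.0, 80.0], 0.56, array([713., 200.]))]
0.64 200 241 8 54
0.61 99 152 58 99
0.28 271 306 16 55
```

View pics/w1.png

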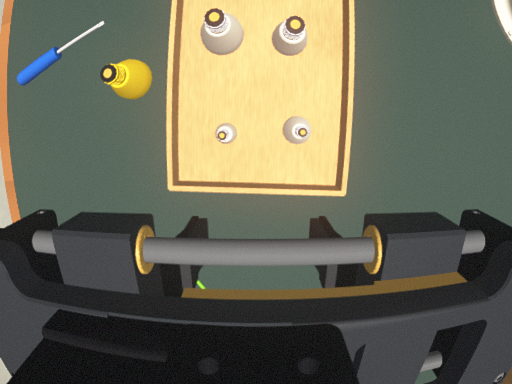

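The crop confirms four white housings in the tray with cap centres s (222,135), m (303,132), l (294,23) and xl (213,16). The yellow decoy at (131,78) is outside. I'll compute positions from the cap tops.

Run:
```python
from h import *
w=wcam()
for k,c,h,r in [('s',(222,135),58,(226,133)),('m',(303,132),67,(296,130)),('l',(294,23),78,(289,38)),('xl',(213,16),89,(222,34))]:
    print(k,np.round(wplane(w,c,h/1000)[:2]),np.round(wplane(w,r,.008)[:2]))
```

```text
s [575. 283.] [575. 283.]
m [476. 279.] [477. 279.]
l [488. 147.] [487. 147.]
xl [581. 141.] [580. 141.]
```

Emit:
{"name": "step_arm", "arguments": {
  "linear": [
    [22,-23,50],
    [23,-23,50],
    [0,0,40],
    [0,0,40],
    [0,0,34],
    [0,0,20],
    [0,0,0],
    [0,0,0]
  ],
  "delta_rot": [
    [0,0,0],
    [0,0,0],
    [0,0,0],
    [0,0,0],
    [0,0,0],
    [0,0,0],
    [0,0,0],
    [0,0,0]
  ],
  "grip": [60,60,60,60,60,60,60,60]
}}

```text
time_s: 4.7
tcp_pos: [0.5758, 0.2833, 0.0296]
ee_rot: [[0.0, -1.0, 0.002], [-1.0, -0.0, 0.001], [-0.001, -0.002, -1.0]]
wrist_force: [-0.5, -0.3, 0.3]
gripper_width: 0.69
gripper_force: 0.0
```

Emit:
{"name": "step_arm", "arguments": {
  "linear": [
    [0,0,0],
    [0,0,0],
    [0,0,0],
    [0,0,0],
    [0,0,0],
    [0,0,0],
    [0,0,0],
    [0,0,0]
  ],
  "delta_rot": [
    [0,0,0],
    [0,0,0],
    [0,0,0],
    [0,0,0],
    [0,0,0],
    [0,0,0],
    [0,0,0],
    [0,0,0]
  ],
  "grip": [0,0,0,0,0,0,0,0]
}}

```text
time_s: 5.7
tcp_pos: [0.576, 0.2836, 0.0307]
ee_rot: [[0.001, -1.0, 0.003], [-1.0, -0.001, 0.001], [-0.001, -0.003, -1.0]]
wrist_force: [-1.1, -0.9, 7.5]
gripper_width: 0.147
gripper_force: 54.5
```

Emit:
{"name": "step_arm", "arguments": {
  "linear": [
    [0,0,-30],
    [0,0,-55],
    [0,0,-55],
    [0,0,-50]
  ],
  "delta_rot": [
    [0,0,0],
    [0,0,0],
    [0,0,0],
    [0,0,0]
  ],
  "grip": [0,0,0,0]
}}

```text
time_s: 6.2
tcp_pos: [0.5749, 0.283, 0.2207]
ee_rot: [[0.0, -1.0, 0.001], [-1.0, -0.0, 0.001], [-0.001, -0.001, -1.0]]
wrist_force: [1.2, 0.6, -2.1]
gripper_width: 0.151
gripper_force: 53.6
```

Emit:
{"name": "step_arm", "arguments": {
  "linear": [
    [49,6,0],
    [49,6,0],
    [49,6,0],
    [49,6,0],
    [49,6,0],
    [49,6,0],
    [49,6,0],
    [49,6,0],
    [0,0,0],
    [0,0,0]
  ],
  "delta_rot": [
    [0,0,0],
    [0,0,0],
    [0,0,0],
    [0,0,0],
    [0,0,0],
    [0,0,0],
    [0,0,0],
    [0,0,0],
    [0,0,0],
    [0,0,0]
  ],
  "grip": [0,0,0,0,0,0,0,0,0,0]
}}

```text
time_s: 7.45
tcp_pos: [0.5269, -0.1089, 0.2185]
ee_rot: [[-0.001, -1.0, 0.0], [-1.0, 0.001, 0.0], [-0.0, -0.0, -1.0]]
wrist_force: [0.6, -0.0, -1.1]
gripper_width: 0.149
gripper_force: 53.6
```

Run:
```python
from h import *
w=wcam();s=w['s'];print(s['time_s'],np.round(s['tcp_pos'],4),s['gripper_width'],s['gripper_force'])
cv2.imwrite('pics/w2.png',w['img'][:,:,::-1])
for n in ['seat_s','seat_xl']:
    print(n,[(np.round(r['point'],1).tolist(),round(r['score'],2),np.round(wplane(w,r['point'],.012)[:2])) for r in landmark_of('wrist',n)])
    for r in silhouettes('wrist',n):
        m=r['mask'].astype(np.uint8);(c,ax,an)=cv2.fitEllipse(max(cv2.findContours(m,0,2)[0],key=len));print(round(r['score'],2),np.round(c,1),np.round(ax),np.round(wplane(w,c,.024)[:2]))
```

```text
7.45 [ 0.5269 -0.1089  0.2185] 0.14929183122477513 53.640116290189326
seat_s [([228.2, 156.4], 0.79, array([ 565., -126.])), ([284.9, 80.5], 0.75, array([ 495., -221.])), ([250.2, 120.3], 0.7, array([ 538., -171.]))]
0.92 [284.7  77.8] [55. 56.] [ 496. -223.]
0.89 [252.  121.9] [47. 48.] [ 535. -169.]
0.87 [225.8 159.4] [38. 39.] [ 567. -124.]
0.16 [108.7 269. ] [19. 34.] [753.  37.]
seat_xl [([318.6, 32.6], 0.84, array([ 452., -285.]))]
0.76 [320.5  30.7] [57. 64.] [ 452. -284.]
```

View pics/w2.png

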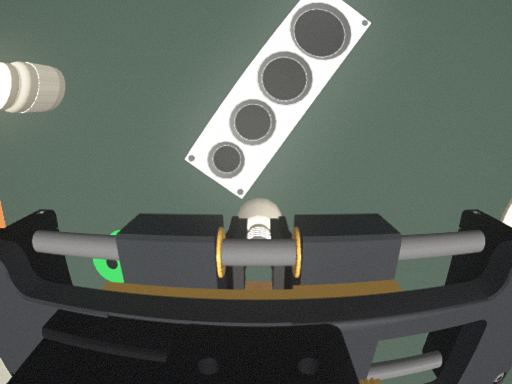

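The jig seats run from s (226,159) to xl (320,31), and the housing is held upright at (259,215). Placing s.

Emit:
{"name": "step_arm", "arguments": {
  "linear": [
    [8,-20,20],
    [7,-20,30],
    [0,0,50],
    [0,0,45],
    [0,0,20],
    [0,0,5],
    [0,0,3],
    [0,0,2],
    [0,0,0]
  ],
  "delta_rot": [
    [0,0,0],
    [0,0,0],
    [0,0,0],
    [0,0,0],
    [0,0,0],
    [0,0,0],
    [0,0,0],
    [0,0,0],
    [0,0,0]
  ],
  "grip": [0,0,0,0,0,0,0,0,0]
}}

```text
time_s: 8.82
tcp_pos: [0.5674, -0.1239, 0.0444]
ee_rot: [[0.0, -1.0, 0.002], [-1.0, -0.0, 0.0], [-0.0, -0.002, -1.0]]
wrist_force: [-0.5, 0.3, -1.0]
gripper_width: 0.147
gripper_force: 53.6
```

Emit:
{"name": "step_arm", "arguments": {
  "linear": [
    [0,0,1],
    [0,0,1],
    [0,0,0]
  ],
  "delta_rot": [
    [0,0,0],
    [0,0,0],
    [0,0,0]
  ],
  "grip": [0,0,0]
}}

```text
time_s: 9.2
tcp_pos: [0.5673, -0.1241, 0.0427]
ee_rot: [[0.0, -1.0, 0.001], [-1.0, -0.0, -0.0], [0.0, -0.001, -1.0]]
wrist_force: [-1.2, 1.1, 5.2]
gripper_width: 0.149
gripper_force: 54.2
```

Emit:
{"name": "step_arm", "arguments": {
  "linear": [
    [0,0,0],
    [0,0,0],
    [0,0,0],
    [0,0,-20],
    [0,0,-40],
    [0,0,-60],
    [0,0,-58],
    [0,0,0]
  ],
  "delta_rot": [
    [0,0,0],
    [0,0,0],
    [0,0,0],
    [0,0,0],
    [0,0,0],
    [0,0,0],
    [0,0,0],
    [0,0,0]
  ],
  "grip": [40,40,40,40,40,40,40,40]
}}

```text
time_s: 10.2
tcp_pos: [0.5694, -0.1242, 0.2247]
ee_rot: [[0.0, -1.0, 0.01], [-1.0, -0.0, -0.0], [0.0, -0.01, -1.0]]
wrist_force: [-0.3, -0.3, -0.8]
gripper_width: 0.461
gripper_force: 0.0
```

Emit:
{"name": "step_arm", "arguments": {
  "linear": [
    [-50,11,0],
    [-50,11,0],
    [-50,11,0],
    [-50,11,0],
    [-50,11,0],
    [-50,11,0],
    [-50,11,0],
    [-53,14,0],
    [0,0,50],
    [0,0,50]
  ],
  "delta_rot": [
    [0,0,0],
    [0,0,0],
    [0,0,0],
    [0,0,0],
    [0,0,0],
    [0,0,0],
    [0,0,0],
    [0,0,0],
    [0,0,0],
    [0,0,0]
  ],
  "grip": [60,60,60,60,60,60,60,60,60,60]
}}

```text
time_s: 11.45
tcp_pos: [0.4747, 0.2794, 0.1173]
ee_rot: [[0.001, -1.0, -0.001], [-1.0, -0.001, -0.0], [0.0, 0.001, -1.0]]
wrist_force: [0.2, -0.2, -0.6]
gripper_width: 0.686
gripper_force: 0.0
```

Emit:
{"name": "step_arm", "arguments": {
  "linear": [
    [0,0,45],
    [0,0,28],
    [0,0,10],
    [0,0,0],
    [0,0,0],
    [0,0,0],
    [0,0,0],
    [0,0,0],
    [0,0,0]
  ],
  "delta_rot": [
    [0,0,0],
    [0,0,0],
    [0,0,0],
    [0,0,0],
    [0,0,0],
    [0,0,0],
    [0,0,0],
    [0,0,0],
    [0,0,0]
  ],
  "grip": [60,60,60,60,0,0,0,0,0]
}}

```text
time_s: 12.58
tcp_pos: [0.476, 0.279, 0.0367]
ee_rot: [[0.0, -1.0, 0.0], [-1.0, -0.0, 0.0], [-0.0, -0.0, -1.0]]
wrist_force: [0.2, -0.7, 0.1]
gripper_width: 0.229
gripper_force: 27.5
```

Emit:
{"name": "step_arm", "arguments": {
  "linear": [
    [0,0,0],
    [0,0,0],
    [0,0,0]
  ],
  "delta_rot": [
    [0,0,0],
    [0,0,0],
    [0,0,0]
  ],
  "grip": [0,0,0]
}}

```text
time_s: 12.95
tcp_pos: [0.476, 0.2791, 0.0366]
ee_rot: [[0.0, -1.0, 0.0], [-1.0, -0.0, 0.0], [-0.0, -0.0, -1.0]]
wrist_force: [-0.1, -0.5, 1.8]
gripper_width: 0.222
gripper_force: 27.6
```

Opening 19 mm on a 14 mm cap is unexpected, so I'll look before lifting.

Run:
```python
from h import *
a=capture('side')['img'][90:260,110:310];b=capture('scene')['img'][130:290,300:460];w=capture('wrist')['img'][190:310,180:340]
f=lambda i:cv2.resize(i,(400,300),interpolation=2)
cv2.imwrite('pics/c3.png',np.vstack([np.hstack([f(a),f(b)]),np.hstack([f(w),f(w)*0])])[:,:,::-1])
```

```text
(no output)
```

View pics/c3.png

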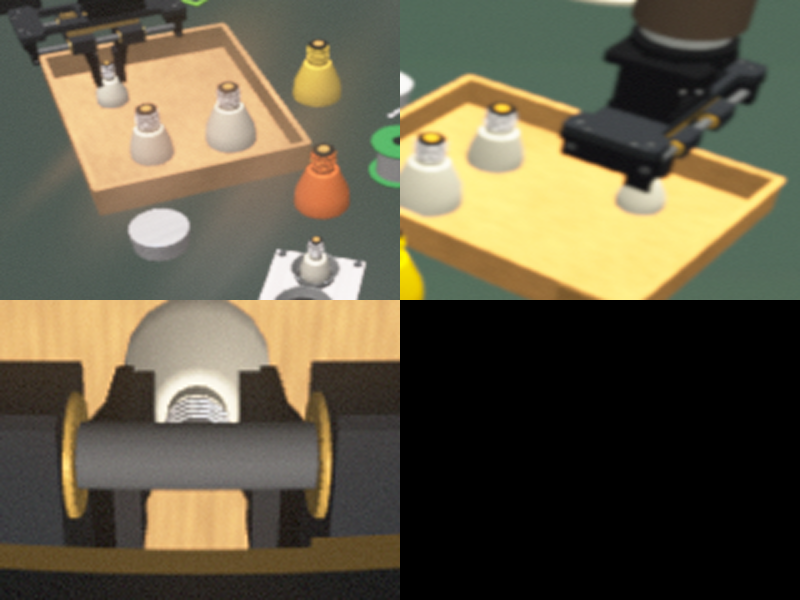

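s sits nicely in its seat. On m the fingertips are on the shoulder just below the cap, so I'll open, raise 7 mm and regrip.

Emit:
{"name": "step_arm", "arguments": {
  "linear": [
    [0,0,0],
    [0,0,0],
    [0,0,-7],
    [0,0,0],
    [0,0,0],
    [0,0,0],
    [0,0,0],
    [0,0,0]
  ],
  "delta_rot": [
    [0,0,0],
    [0,0,0],
    [0,0,0],
    [0,0,0],
    [0,0,0],
    [0,0,0],
    [0,0,0],
    [0,0,0]
  ],
  "grip": [40,40,40,0,0,0,0,0]
}}

```text
time_s: 14.1
tcp_pos: [0.4759, 0.2789, 0.0434]
ee_rot: [[-0.0, -1.0, -0.0], [-1.0, 0.0, -0.0], [0.0, 0.0, -1.0]]
wrist_force: [-0.3, 0.3, 0.2]
gripper_width: 0.15
gripper_force: 30.0
```

Emit:
{"name": "step_arm", "arguments": {
  "linear": [
    [0,0,-30],
    [0,0,-50],
    [0,0,-50],
    [0,0,-40]
  ],
  "delta_rot": [
    [0,0,0],
    [0,0,0],
    [0,0,0],
    [0,0,0]
  ],
  "grip": [0,0,0,0]
}}

```text
time_s: 14.6
tcp_pos: [0.4761, 0.2791, 0.2157]
ee_rot: [[0.0, -1.0, 0.001], [-1.0, -0.0, 0.001], [-0.001, -0.001, -1.0]]
wrist_force: [0.4, -0.4, 0.1]
gripper_width: 0.149
gripper_force: 30.0
```

Emit:
{"name": "step_arm", "arguments": {
  "linear": [
    [50,-7,0],
    [50,-7,0],
    [50,-7,0],
    [50,-7,0],
    [50,-7,0],
    [50,-7,0],
    [50,-7,0],
    [50,-5,0],
    [48,-5,0],
    [0,0,0]
  ],
  "delta_rot": [
    [0,0,0],
    [0,0,0],
    [0,0,0],
    [0,0,0],
    [0,0,0],
    [0,0,0],
    [0,0,0],
    [0,0,0],
    [0,0,0],
    [0,0,0]
  ],
  "grip": [0,0,0,0,0,0,0,0,0,0]
}}

```text
time_s: 15.85
tcp_pos: [0.5346, -0.1717, 0.2129]
ee_rot: [[-0.005, -1.0, -0.001], [-1.0, 0.005, -0.0], [0.0, 0.001, -1.0]]
wrist_force: [-0.0, 0.8, -1.0]
gripper_width: 0.148
gripper_force: 30.0
```

Emit:
{"name": "step_arm", "arguments": {
  "linear": [
    [0,0,40],
    [0,0,50],
    [0,0,40],
    [0,0,20],
    [0,0,4],
    [0,0,0],
    [0,0,0]
  ],
  "delta_rot": [
    [0,0,0],
    [0,0,0],
    [0,0,0],
    [0,0,0],
    [0,0,0],
    [0,0,0],
    [0,0,0]
  ],
  "grip": [0,0,0,0,0,0,0]
}}

```text
time_s: 16.73
tcp_pos: [0.5359, -0.1688, 0.0609]
ee_rot: [[0.0, -1.0, 0.003], [-1.0, -0.0, -0.0], [0.0, -0.003, -1.0]]
wrist_force: [0.2, 0.0, -0.1]
gripper_width: 0.15
gripper_force: 30.0
```

Target TCP z is about 0.0554.

Emit:
{"name": "step_arm", "arguments": {
  "linear": [
    [0,0,3],
    [0,0,1.5],
    [0,0,1],
    [0,0,0]
  ],
  "delta_rot": [
    [0,0,0],
    [0,0,0],
    [0,0,0],
    [0,0,0]
  ],
  "grip": [0,0,0,0]
}}

```text
time_s: 17.23
tcp_pos: [0.5352, -0.169, 0.0554]
ee_rot: [[0.001, -1.0, 0.001], [-1.0, -0.001, -0.0], [0.0, -0.001, -1.0]]
wrist_force: [-1.6, 1.9, 6.8]
gripper_width: 0.147
gripper_force: 30.0
```

Emit:
{"name": "step_arm", "arguments": {
  "linear": [
    [0,0,0],
    [0,0,0],
    [0,0,0],
    [0,0,-20],
    [0,0,-40],
    [0,0,-50],
    [0,0,-50],
    [0,0,0]
  ],
  "delta_rot": [
    [0,0,0],
    [0,0,0],
    [0,0,0],
    [0,0,0],
    [0,0,0],
    [0,0,0],
    [0,0,0],
    [0,0,0]
  ],
  "grip": [36,36,36,36,36,36,36,36]
}}

```text
time_s: 18.23
tcp_pos: [0.5376, -0.1694, 0.2189]
ee_rot: [[0.001, -1.0, 0.01], [-1.0, -0.001, -0.001], [0.001, -0.01, -1.0]]
wrist_force: [-0.4, -0.7, -1.3]
gripper_width: 0.413
gripper_force: 0.0
```

Emit:
{"name": "step_arm", "arguments": {
  "linear": [
    [-45,7,0],
    [-45,7,0],
    [-45,7,0],
    [-45,7,0],
    [-45,7,0],
    [-45,6,0],
    [-46,6,0],
    [0,0,0],
    [0,0,50],
    [0,0,30]
  ],
  "delta_rot": [
    [0,0,0],
    [0,0,0],
    [0,0,0],
    [0,0,0],
    [0,0,0],
    [0,0,0],
    [0,0,0],
    [0,0,0],
    [0,0,0],
    [0,0,0]
  ],
  "grip": [60,60,60,60,60,60,60,60,60,60]
}}

```text
time_s: 19.48
tcp_pos: [0.4865, 0.1458, 0.1315]
ee_rot: [[-0.001, -1.0, -0.003], [-1.0, 0.001, -0.001], [0.001, 0.003, -1.0]]
wrist_force: [0.7, 0.8, -0.8]
gripper_width: 0.687
gripper_force: 0.0
```

Emit:
{"name": "step_arm", "arguments": {
  "linear": [
    [0,0,50],
    [0,0,28],
    [0,0,0],
    [0,0,0]
  ],
  "delta_rot": [
    [0,0,0],
    [0,0,0],
    [0,0,0],
    [0,0,0]
  ],
  "grip": [60,60,60,60]
}}

```text
time_s: 19.98
tcp_pos: [0.4887, 0.1469, 0.0568]
ee_rot: [[-0.0, -1.0, 0.001], [-1.0, 0.0, 0.0], [-0.0, -0.001, -1.0]]
wrist_force: [0.8, 0.3, 0.4]
gripper_width: 0.684
gripper_force: 0.0
```

Emit:
{"name": "step_arm", "arguments": {
  "linear": [
    [0,0,0],
    [0,0,0],
    [0,0,0],
    [0,0,0],
    [0,0,0],
    [0,0,0]
  ],
  "delta_rot": [
    [0,0,0],
    [0,0,0],
    [0,0,0],
    [0,0,0],
    [0,0,0],
    [0,0,0]
  ],
  "grip": [0,0,0,0,0,0]
}}

```text
time_s: 20.72
tcp_pos: [0.4879, 0.147, 0.0561]
ee_rot: [[0.0, -1.0, -0.0], [-1.0, -0.0, -0.0], [0.0, 0.0, -1.0]]
wrist_force: [-0.2, 0.6, 2.0]
gripper_width: 0.289
gripper_force: 29.9
```

Emit:
{"name": "step_arm", "arguments": {
  "linear": [
    [0,0,-30],
    [0,0,-50],
    [0,0,-50],
    [0,0,-40]
  ],
  "delta_rot": [
    [0,0,0],
    [0,0,0],
    [0,0,0],
    [0,0,0]
  ],
  "grip": [0,0,0,0]
}}

```text
time_s: 21.22
tcp_pos: [0.4881, 0.1471, 0.2281]
ee_rot: [[0.0, -1.0, 0.001], [-1.0, -0.0, 0.001], [-0.001, -0.001, -1.0]]
wrist_force: [0.5, 0.4, -0.8]
gripper_width: 0.287
gripper_force: 29.9
```

Emit:
{"name": "step_arm", "arguments": {
  "linear": [
    [46,-1,0],
    [46,-1,0],
    [46,-1,0],
    [46,-1,0],
    [46,-1,0],
    [46,-1,0],
    [47,-1,0],
    [47,-1,0],
    [0,0,0],
    [0,0,0]
  ],
  "delta_rot": [
    [0,0,0],
    [0,0,0],
    [0,0,0],
    [0,0,0],
    [0,0,0],
    [0,0,0],
    [0,0,0],
    [0,0,0],
    [0,0,0],
    [0,0,0]
  ],
  "grip": [0,0,0,0,0,0,0,0,0,0]
}}

```text
time_s: 22.48
tcp_pos: [0.4956, -0.2228, 0.2256]
ee_rot: [[-0.001, -1.0, -0.001], [-1.0, 0.001, 0.0], [-0.0, 0.001, -1.0]]
wrist_force: [0.5, 0.5, -0.4]
gripper_width: 0.289
gripper_force: 29.9
```

Emit:
{"name": "step_arm", "arguments": {
  "linear": [
    [0,0,40],
    [0,0,50],
    [0,0,40],
    [0,0,20],
    [0,0,4],
    [0,0,0],
    [0,0,0]
  ],
  "delta_rot": [
    [0,0,0],
    [0,0,0],
    [0,0,0],
    [0,0,0],
    [0,0,0],
    [0,0,0],
    [0,0,0]
  ],
  "grip": [0,0,0,0,0,0,0]
}}

```text
time_s: 23.35
tcp_pos: [0.497, -0.2228, 0.0734]
ee_rot: [[0.001, -1.0, 0.003], [-1.0, -0.001, -0.001], [0.001, -0.003, -1.0]]
wrist_force: [0.9, 0.2, -0.2]
gripper_width: 0.291
gripper_force: 29.9
```

Emit:
{"name": "step_arm", "arguments": {
  "linear": [
    [0,0,3],
    [0,0,1.5],
    [0,0,1],
    [0,0,0]
  ],
  "delta_rot": [
    [0,0,0],
    [0,0,0],
    [0,0,0],
    [0,0,0]
  ],
  "grip": [0,0,0,0]
}}

```text
time_s: 23.85
tcp_pos: [0.4961, -0.2233, 0.068]
ee_rot: [[0.0, -1.0, 0.001], [-1.0, -0.0, -0.001], [0.001, -0.001, -1.0]]
wrist_force: [-2.8, 0.9, 7.9]
gripper_width: 0.289
gripper_force: 30.0
```

Emit:
{"name": "step_arm", "arguments": {
  "linear": [
    [0,0,0],
    [0,0,0],
    [0,0,0],
    [0,0,-20],
    [0,0,-40],
    [0,0,-50],
    [0,0,-50],
    [0,0,0]
  ],
  "delta_rot": [
    [0,0,0],
    [0,0,0],
    [0,0,0],
    [0,0,0],
    [0,0,0],
    [0,0,0],
    [0,0,0],
    [0,0,0]
  ],
  "grip": [48,48,48,48,48,48,48,48]
}}

```text
time_s: 24.85
tcp_pos: [0.4985, -0.2237, 0.2313]
ee_rot: [[0.0, -1.0, 0.01], [-1.0, -0.001, -0.002], [0.002, -0.01, -1.0]]
wrist_force: [0.7, 1.0, -0.1]
gripper_width: 0.552
gripper_force: 0.0
```

Emit:
{"name": "step_arm", "arguments": {
  "linear": [
    [-46,-11,0],
    [-46,-11,0],
    [-46,-11,0],
    [-46,-11,0],
    [-45,-11,0],
    [-45,-10,0],
    [-45,-10,0],
    [-45,-10,0],
    [0,0,0],
    [0,0,50]
  ],
  "delta_rot": [
    [0,0,0],
    [0,0,0],
    [0,0,0],
    [0,0,0],
    [0,0,0],
    [0,0,0],
    [0,0,0],
    [0,0,0],
    [0,0,0],
    [0,0,0]
  ],
  "grip": [60,60,60,60,60,60,60,60,60,60]
}}

```text
time_s: 26.1
tcp_pos: [0.5834, 0.1422, 0.1789]
ee_rot: [[0.001, -1.0, 0.008], [-1.0, -0.001, 0.003], [-0.003, -0.008, -1.0]]
wrist_force: [0.3, -0.0, -0.7]
gripper_width: 0.691
gripper_force: 0.0
```

Emit:
{"name": "step_arm", "arguments": {
  "linear": [
    [0,0,50],
    [0,0,45],
    [0,0,16],
    [0,0,0],
    [0,0,0]
  ],
  "delta_rot": [
    [0,0,0],
    [0,0,0],
    [0,0,0],
    [0,0,0],
    [0,0,0]
  ],
  "grip": [60,60,60,60,60]
}}

```text
time_s: 26.72
tcp_pos: [0.5824, 0.1414, 0.0675]
ee_rot: [[0.0, -1.0, 0.003], [-1.0, -0.0, 0.001], [-0.001, -0.003, -1.0]]
wrist_force: [-1.0, 1.1, 0.6]
gripper_width: 0.689
gripper_force: 0.0
```

Emit:
{"name": "step_arm", "arguments": {
  "linear": [
    [0,0,0],
    [0,0,0],
    [0,0,0],
    [0,0,0],
    [0,0,0],
    [0,0,0]
  ],
  "delta_rot": [
    [0,0,0],
    [0,0,0],
    [0,0,0],
    [0,0,0],
    [0,0,0],
    [0,0,0]
  ],
  "grip": [0,0,0,0,0,0]
}}

```text
time_s: 27.48
tcp_pos: [0.5809, 0.141, 0.0656]
ee_rot: [[0.0, -1.0, -0.0], [-1.0, -0.0, -0.0], [0.0, 0.0, -1.0]]
wrist_force: [0.8, 0.2, 0.9]
gripper_width: 0.291
gripper_force: 30.0
```

Emit:
{"name": "step_arm", "arguments": {
  "linear": [
    [0,0,-30],
    [0,0,-50],
    [0,0,-50],
    [0,0,-40]
  ],
  "delta_rot": [
    [0,0,0],
    [0,0,0],
    [0,0,0],
    [0,0,0]
  ],
  "grip": [0,0,0,0]
}}

```text
time_s: 27.98
tcp_pos: [0.5812, 0.1411, 0.2376]
ee_rot: [[0.0, -1.0, 0.002], [-1.0, -0.0, 0.001], [-0.001, -0.002, -1.0]]
wrist_force: [0.4, 0.1, -1.4]
gripper_width: 0.284
gripper_force: 30.0
```

Emit:
{"name": "step_arm", "arguments": {
  "linear": [
    [47,14,0],
    [47,14,0],
    [47,14,0],
    [47,14,0],
    [47,14,0],
    [47,14,0],
    [47,15,0],
    [48,15,0],
    [48,15,0],
    [0,0,0]
  ],
  "delta_rot": [
    [0,0,0],
    [0,0,0],
    [0,0,0],
    [0,0,0],
    [0,0,0],
    [0,0,0],
    [0,0,0],
    [0,0,0],
    [0,0,0],
    [0,0,0]
  ],
  "grip": [0,0,0,0,0,0,0,0,0,0]
}}

```text
time_s: 29.22
tcp_pos: [0.4505, -0.2864, 0.235]
ee_rot: [[-0.005, -1.0, -0.001], [-1.0, 0.005, 0.0], [-0.0, 0.001, -1.0]]
wrist_force: [-0.0, -0.9, -0.7]
gripper_width: 0.288
gripper_force: 30.0
```

Emit:
{"name": "step_arm", "arguments": {
  "linear": [
    [0,0,0],
    [0,0,40],
    [0,0,50],
    [0,0,40],
    [0,0,20],
    [0,0,4],
    [0,0,0],
    [0,0,0]
  ],
  "delta_rot": [
    [0,0,0],
    [0,0,0],
    [0,0,0],
    [0,0,0],
    [0,0,0],
    [0,0,0],
    [0,0,0],
    [0,0,0]
  ],
  "grip": [0,0,0,0,0,0,0,0]
}}

```text
time_s: 30.22
tcp_pos: [0.453, -0.284, 0.0828]
ee_rot: [[0.001, -1.0, 0.002], [-1.0, -0.001, -0.001], [0.001, -0.002, -1.0]]
wrist_force: [0.1, -0.4, -1.0]
gripper_width: 0.287
gripper_force: 30.0
```

Emit:
{"name": "step_arm", "arguments": {
  "linear": [
    [0,0,3],
    [0,0,1.5],
    [0,0,1],
    [0,0,0]
  ],
  "delta_rot": [
    [0,0,0],
    [0,0,0],
    [0,0,0],
    [0,0,0]
  ],
  "grip": [0,0,0,0]
}}

```text
time_s: 30.72
tcp_pos: [0.452, -0.2843, 0.0774]
ee_rot: [[0.0, -1.0, 0.0], [-1.0, -0.0, -0.001], [0.001, -0.0, -1.0]]
wrist_force: [-1.5, 1.2, 7.0]
gripper_width: 0.289
gripper_force: 30.1
```

Release, rise, and move back to the viewing position for a check.

Emit:
{"name": "step_arm", "arguments": {
  "linear": [
    [0,0,0],
    [0,0,0],
    [0,0,0],
    [0,0,-20],
    [0,0,-40],
    [0,0,-50],
    [0,0,-50],
    [0,0,0]
  ],
  "delta_rot": [
    [0,0,0],
    [0,0,0],
    [0,0,0],
    [0,0,0],
    [0,0,0],
    [0,0,0],
    [0,0,0],
    [0,0,0]
  ],
  "grip": [48,48,48,48,48,48,48,48]
}}

```text
time_s: 31.72
tcp_pos: [0.4543, -0.285, 0.2407]
ee_rot: [[0.001, -1.0, 0.009], [-1.0, -0.001, -0.004], [0.004, -0.009, -1.0]]
wrist_force: [0.2, 1.3, 0.4]
gripper_width: 0.548
gripper_force: 0.0
```

Emit:
{"name": "step_arm", "arguments": {
  "linear": [
    [-48,-15,0],
    [-48,-15,0],
    [-48,-15,0],
    [-48,-15,0],
    [0,0,0],
    [0,0,0]
  ],
  "delta_rot": [
    [0,0,0],
    [0,0,0],
    [0,0,0],
    [0,0,0],
    [0,0,0],
    [0,0,0]
  ],
  "grip": [48,48,48,48,48,48]
}}

```text
time_s: 32.48
tcp_pos: [0.5115, -0.0919, 0.2351]
ee_rot: [[0.001, -1.0, -0.002], [-1.0, -0.001, -0.0], [0.0, 0.002, -1.0]]
wrist_force: [-0.7, -0.6, -0.1]
gripper_width: 0.55
gripper_force: 0.0
```

Run:
```python
from h import *
w=wcam()
for n,c in [('s',(567,-124)),('m',(535,-169)),('l',(496,-223)),('xl',(452,-284))]: pass
a=capture('side')['img'][200:380,170:370];i=w['img'][0:230,130:400]
f=lambda i:cv2.resize(i,(400,500),interpolation=2)
cv2.imwrite('pics/c4.png',np.hstack([f(a),f(i)])[:,:,::-1])
print(sense()['time_s'],sense()['tcp_pos'])
```

```text
32.575 [ 0.51148854 -0.09272132  0.23552449]
```

View pics/c4.png

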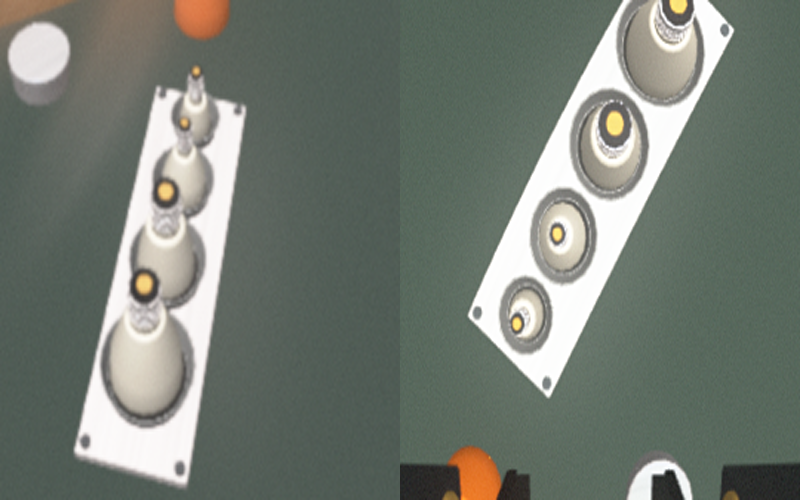

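All four stand upright and centred in their own seats, in order of size. The tin and the orange decoy are untouched and the gripper is clear.

```bash
python3 -c "
from station import *
print(finish_job())"
```

```text
the job is handed in; nothing more can be done
None
```

The four housings are in the jig, each upright and cap up in the seat of its own size, smallest to largest. The job was handed in at about 33 s on the robot's clock. I never touched the reel, the flux tin or the orange and yellow look-alikes.

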